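Change the feed gear of the vial-plate drive

ROBOT

A 6-joint arm with a two-finger parallel gripper is mounted at the origin on the work surface. World frame = base frame: x ahead of the robot, y to its left, z up, the work surface at z = 0. Lengths are in m, angles in degrees, forces in N, time in s.
With the tool pointing down it reaches from about 0.3 to 1 m from the base axis. Payload 5.1 kg.
Tool frame: the origin (TCP) lies midway between the tips of the shut fingers; the grasp point (between the pads) lies robot.grip_point_offset behind it (robot.grip_point_offset is the distance from the TCP to the grasp point, in m); z points along the fingers, y is the line along which they close (so a half turn about z gives the same grasp; the last joint's range is limited). The gripper opens to 95 mm and grips with 3 to 60 N. Pads are 20 mm wide; open, the fingers measure 119 mm over their backs; the gripper's body (75 mm by 180 mm) begins 59 mm behind the grasp point.
Start: joints at [-68.847, 7.093, 94.555, -0, 78.352, -4.733], TCP at [0.284, -0.585, 0.215] pointing down, gripper open.
Joint ranges: [-149.61, 149.61], [-58.7, 133.49], [1.44, 155.28], [-77.14, 257.14], [18.33, 153.61], [-166.67, 166.67]. Speed limits (degrees/s): [147.25, 147.25, 180, 180, 180, 180].

INTERFACE

Orientations are given as a 3x3 rotation matrix whose columns are the frame's x, y, z axes.
In Python, from bench import robot gives the robot as it stands.
- The arm moves only by the shell command python3 -m pendant 'ROWS' [FORCE]. ROWS is JSON, a list of rows, each an object with "twist": the turn, a rotation vector about the tool's x, y, z normalised to -1 to 1, where 1 is pi/2 rad, a list of three; "xyz": the shift along the tool's x, y, z normalised to -1 to 1, where 1 is 0.5 m, a list of three; "jaw": the opening, from -1 (shut) to 1 (fully open). A call has exactly 5 rows; each row is the pose to reach, as a shift and turn from the pose commanded when the call began, along the tool's axes at that moment; what a row does not reach only later rows make up. A row lasts 1/12 s, in which the tool goes at most 41.7 mm and 7.16 degrees, less where a joint would pass 70% of its speed; a pose out of reach is approached as far as the arm can. A call with a number of a shift or a turn outside -1 to 1 is refused whole. A call with a gripper value outside its range is refused whole. The fingers move at their own pace and stop on an object; FORCE is the grip in N (left out, the last holds). Time passes only in rows, so rows that repeat a pose let the fingers close, or fill a call up. It gives the time, the measured TCP pose, the force, the opening and the grip force at its end, in the units of the state.
- robot.get_state(): the state, without advancing time (a new reading comes with each control period).
- robot.get_image(name): name is "scene" or "top"; returns the picture (384x512x3 uint8, red, green, blue); there is no depth.
- robot.camera_info(name): a dict with "fx", "fy", "cx", "cy" (pixels), "k1" (the pictures are not rectified: a ray, as slopes to the right and down, at radius r is drawn at 1 + k1 r^2 times it, then the intrinsics apply), "origin" and "orientation" of the camera in the world. Camera axes: x right, y down, z forward; pixel columns grow to the right and rows downward; lengths in m; the calibration is good to about 2 mm. A picture is of the moment at which its call begins. camera_info takes no time and is no camera call.
- robot.hand_in(): hands the job in; it is judged then, once.
The state is a dict: "t": time; "joints": joint angles; "joint_velocities": joint speeds; "joint_efforts": joint torques, N m; "tool_pos": TCP position; "orientation": TCP orientation; "ft_force": force on the tool from outside, world axes, zero at the start; "wrist_torque": the same for the moment, N m; "grip_width": finger opening in m; "finger_force": force on a finger pad.
Only numpy, scipy, OpenCV 4.12 (cv2) and the standard library are available. Lean on these libraries where they do the work, as an engineer would, in place of code of your own. Each camera call takes 0.05 s, during which the arm holds its last target. There are 200 camera calls.

TASK

On the vial-plate drive, push the gear lever with the fingertips through its H-gate into the slot marked by the blue disc, until it is fully home, without putting it home in any other coloured slot on the way. Only push it: do not pull the knob up and do not force it. Leave the vials, the pump bottle and the screwdriver alone.

Things in the scene. Friction and masses are not known exactly. Their poses are not given: they have to be found in the camera images.
- gearbox: dark blue-grey box fixed to the bench, 150 x 150 mm, 140 mm high, with an aluminium top plate (gate) and a stepper motor low on its +x side (80 mm high, reaching 200 mm from the centre). Origin: centre of its underside, on the bench; z up, x towards the motor; its yaw varies. Only the lever and the discs stand above the plate.
- gate_center (a point): middle of the gate, 140 mm above the gearbox's origin; axes as the gearbox's. Three columns along x, at y = -26, 0, +26 mm, 13 mm wide, end at x = +-29 mm; one cross slot along y at x = 0, 15 mm wide, joins them halfway and ends flush with the outer columns. Inner corners are rounded. So six slots: the four outer ones have a disc past their end, the two middle ones none.
- knob_center (a point): centre of the lever's black knob, an upright cylinder 30 mm across, 30 mm high, white dot on top; 195 mm above the bench when upright (underside 180 mm). In the gearbox's frame it is near x = +-34, y = +-37 mm when home in an outer slot, x = 0, y = +-37 mm at an end of the cross slot, a few mm lower than upright. The lever stays where it is left; moving it takes about 3 N at the knob.
- stick_at_gate (a point): point on the axis of the lever's steel stick (10 mm diameter) at the gate plate, 137 mm above the bench. The stick pivots 10 mm above the gearbox's origin, 185 mm below the knob centre, so the knob moves 1.46 times as far as this point. Fully home in an outer slot it is about 28 mm, seen from above, from the centre of that slot's disc.
- swing_fore (a joint): swing of the lever along the columns, rad: 0 in line with the cross slot, positive towards the gearbox's +x; about +0.187 or -0.187 when home in a slot. It starts anywhere along the middle column.
- swing_side (a joint): swing of the lever along the cross slot, rad: 0 in the middle column, positive towards the gearbox's +y; about +0.20 or -0.20 in the outer columns. A push of more than 45 N on the lever counts as forcing it.
- knob_lift (a joint): how far the knob is pulled up along its stick, m: 0 seated, at most 0.012; a spring holds it down with 8 N. It must stay down (below 0.006).
- blue_disc: blue disc, 24 mm across and 3 mm thick, fixed on the gearbox's top plate; origin at the centre of its underside, 140 mm above the bench. It marks the wanted slot. The four discs sit at x = +-52, y = +-26 mm in the gearbox's frame, each in line with an outer column, beyond the end of the slot it marks; which colour is where varies.
- red_disc: red disc, 24 mm across and 3 mm thick, fixed on the gearbox's top plate; origin at the centre of its underside, 140 mm above the bench. Marks another slot.
- yellow_disc: yellow disc, 24 mm across and 3 mm thick, fixed on the gearbox's top plate; origin at the centre of its underside, 140 mm above the bench. Marks another slot.
- green_disc: green disc, 24 mm across and 3 mm thick, fixed on the gearbox's top plate; origin at the centre of its underside, 140 mm above the bench. Marks another slot.
- vial_a: small clear jar-like vial with a blue cap, 28 mm across, 65 mm high, standing beside the gearbox on its +y side; origin at the centre of its underside
- vial_b: a second vial of the same kind
- pump_bottle: teal pump bottle with white pump, 60 mm across, 132 mm high, standing on the gearbox's -y side; origin at the centre of its underside
- driver: screwdriver lying on the bench on the gearbox's -y side, 160 mm long along its x

How it is judged (in metres and radians):
At the end, for the whole second after the job is handed in: The lever rests in the blue disc's slot: the stick at the gate is within 31.5 mm of that disc's centre seen from above (28 is fully home) and over 32.5 mm from the others. The knob is raised less than 3 mm; vials, bottle and screwdriver are within 15 mm of their places (horizontal distance between stick_at_gate and blue_disc below 0.0315 m and horizontal distance between stick_at_gate and red_disc above 0.0325 m and horizontal distance between stick_at_gate and yellow_disc above 0.0325 m and horizontal distance between stick_at_gate and green_disc above 0.0325 m and value of joint knob_lift below 0.003 m and velocity of joint swing_fore between -0.05 and 0.05 rad/s and velocity of joint swing_side between -0.05 and 0.05 rad/s and distance of each of vial_a, vial_b, pump_bottle, driver from where it was at the start of the episode below 0.015 m); the robot touches nothing.
It fails at once if the lever is pushed home, or nearly, into a slot marked by another colour (not (horizontal distance between stick_at_gate and red_disc above 0.0325 m and horizontal distance between stick_at_gate and yellow_disc above 0.0325 m and horizontal distance between stick_at_gate and green_disc above 0.0325 m)).
It fails at once if the knob is pulled up by more than 6 mm (value of joint knob_lift above 0.006 m).
It fails at once if the lever is forced: more than 45 N between the fingers and the lever (contact force between the fingers and swing_side above 45 N).
It fails at once if a vial, the pump bottle or the screwdriver is moved by more than 15 mm or lifted (distance of any of vial_a, vial_b, pump_bottle, driver from where it was at the start of the episode above 0.015 m).
It also fails if it takes over 61 s, if anything falls off the work surface, if the arm or the gripper's body presses on something with over 40 N, if the wrist force passes 120 N, or if a joint passes its speed limit or range.

## Working session

There is one attempt and no reset: what is moved stays moved. The work goes in short steps, Python scripts to look and compute and a shell command to move; the robot and the scene stay as the last step left them, time stands still between calls to the robot, and variables do not carry over. Pictures are saved under pics/ and viewed, at most 10 in all, crops included, and the job is handed in when it is done.

```bash
mkdir -p pics; ls; python3 - <<'E'
from bench import robot
import cv2
for n in("top","scene"):
    im=robot.get_image(n); cv2.imwrite(f"pics/{n}0.png",im[:,:,::-1]); print(robot.camera_info(n))
s=robot.get_state(); print(s, robot.grip_point_offset)
E
```

```text
pics
{'fx': 436.065321482303, 'fy': 436.065321482303, 'cx': 247.5377105799825, 'cy': 187.2962210413176, 'k1': 0.051179948672989, 'origin': array([0.43091915, 0.03297334, 0.88855635]), 'orientation': array([[ 0.00399076, -0.98259891,  0.1856972 ],
       [-0.99928225, -0.01091395, -0.03627488],
       [ 0.03767035, -0.18541915, -0.98193721]])}
{'fx': 409.7751151062057, 'fy': 409.7751151062057, 'cx': 258.7479090390654, 'cy': 187.45427662741142, 'k1': -0.09969818903759844, 'origin': array([1.13483065, 0.01369281, 0.74083706]), 'orientation': array([[ 0.05815648,  0.73535433, -0.67518281],
       [ 0.99811198, -0.05621383,  0.02474827],
       [-0.01975587, -0.67534733, -0.73723517]])}
{'t': 0.1, 'joints': array([-6.88457925e+01,  7.13046004e+00,  9.46267065e+01, -8.72982786e-04,
        7.83525148e+01, -4.73168823e+00]), 'joint_velocities': array([-0.01079048,  0.02161033, -0.1973463 , -0.01672995, -0.00821145,
        0.02281562]), 'joint_efforts': array([ 9.68231398e-04, -4.18881726e+01, -3.61095142e+01,  7.77492556e-02,
        4.61601920e-02, -6.51323876e-05]), 'tool_pos': array([ 0.28354297, -0.58423988,  0.21349743]), 'orientation': array([[ 8.99663978e-01,  4.36582443e-01, -7.04747828e-04],
       [ 4.36582988e-01, -8.99662229e-01,  1.77991352e-03],
       [ 1.43043992e-04, -1.90900499e-03, -9.99998168e-01]]), 'ft_force': array([ 0.12685938, -0.4626718 ,  0.19173872]), 'wrist_torque': array([-0.02809267,  0.00491851, -0.03605077]), 'finger_force': 0.0, 'grip_width': 0.09517909099317823} 0.0188
```

View pics/top0.png

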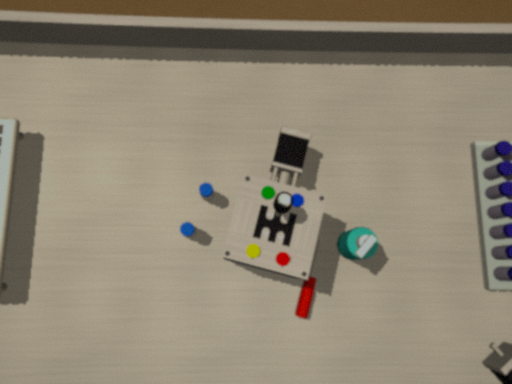

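View pics/scene0.png

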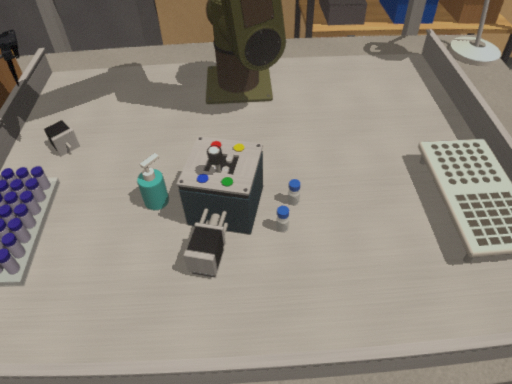

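The top view shows discs at green (268,193), blue (297,201), yellow (254,251) and red (283,259), with the knob near (284,201). In the scene view the knob is at (215,155). Blue is therefore at +x, -y. Next I'll fit the gearbox pose and enlarge a crop.

```bash
cat > h.py <<'E'
import numpy as np, cv2
from bench import robot
from scipy.optimize import least_squares
def proj(n,P):
    c=robot.camera_info(n); q=(np.atleast_2d(P)-c["origin"])@c["orientation"]
    s=q[:,:2]/q[:,2:]; s=s*(1+c["k1"]*(s**2).sum(1,keepdims=True))
    return s*c["fx"]+[c["cx"],c["cy"]]
def ray(n,uv,z):
    c=robot.camera_info(n); d=(np.array(uv)-[c["cx"],c["cy"]])/c["fx"]; s=d.copy()
    for _ in range(10): s=d/(1+c["k1"]*(s@s))
    v=c["orientation"]@np.r_[s,1]; return c["origin"]+v*(z-c["origin"][2])/v[2]
def cents(im,box):
    x0,y0,x1,y1=box; h=cv2.cvtColor(im[y0:y1,x0:x1],cv2.COLOR_RGB2HSV); H,S,V=h[...,0],h[...,1],h[...,2]; o={}
    for k,a,b in(("green",50,70),("blue",112,128),("yellow",25,35),("red",-5,5)):
        hh=np.where(H>170,H.astype(int)-180,H); m=((hh>=a)&(hh<=b)&(S>150)&(V>100)).astype(np.uint8)
        n,l,st,c=cv2.connectedComponentsWithStats(m); i=1+st[1:,4].argmax(); o[k]=(c[i]+[x0,y0],st[i,4])
    return o
E
python3 - <<'E'
from h import *
loc={"green":(.052,.026),"blue":(.052,-.026),"yellow":(-.052,.026),"red":(-.052,-.026)}
T=robot.get_image("top");S=robot.get_image("scene")
m={"top":cents(T,(230,180,325,275)),"scene":cents(S,(180,135,265,190))}; print(m)
def P(p,k):
    c,s=np.cos(p[2]),np.sin(p[2]);x,y=loc[k]; return [p[0]+c*x-s*y,p[1]+s*x+c*y,.143]
for cams in(("top",),("scene",),("top","scene")):
    f=lambda p:np.concatenate([proj(n,P(p,k))[0]-m[n][k][0] for n in cams for k in loc if m[n][k][1]>20])
    r=least_squares(f,[.45,0,0]); print(cams,r.x,np.degrees(r.x[2]),np.round(r.fun,1))
cv2.imwrite("pics/c1.png",np.hstack([cv2.resize(T[180:280,225:325],(400,400),interpolation=2)[:,:,::-1],cv2.resize(S[130:230,170:270],(400,400),interpolation=2)[:,:,::-1]]))
E
```

```text
{'top': {'green': (array([267.6637931 , 192.32758621]), np.int32(116)), 'blue': (array([298.65217391, 201.34782609]), np.int32(23)), 'yellow': (array([252.72222222, 250.5625    ]), np.int32(144)), 'red': (array([282.45323741, 258.64028777]), np.int32(139))}, 'scene': {'green': (array([226.77586207, 181.06896552]), np.int32(58)), 'blue': (array([202.38095238, 177.92063492]), np.int32(63)), 'yellow': (array([238.46551724, 147.0862069 ]), np.int32(58)), 'red': (array([215.97368421, 143.55263158]), np.int32(38))}}
('top',) [ 0.50606498 -0.04278478 -0.27044935] -15.495606472259107 [ 1.1  0.2 -1.  -0.7  0.   0.  -0.1  0.5]
('scene',) [ 0.50783946 -0.04115184 -0.2566854 ] -14.706989832473878 [ 0.1 -0.1 -0.2 -0.3  0.3 -0.2 -0.2  0.6]
('top', 'scene') [ 0.50646855 -0.04214495 -0.26482315] -15.173249073472821 [ 0.6 -0.  -1.6 -1.  -0.2 -0.1 -0.3  0.2 -0.6 -0.5 -0.8 -0.8 -0.  -0.5
 -0.4  0.2]
```

View pics/c1.png

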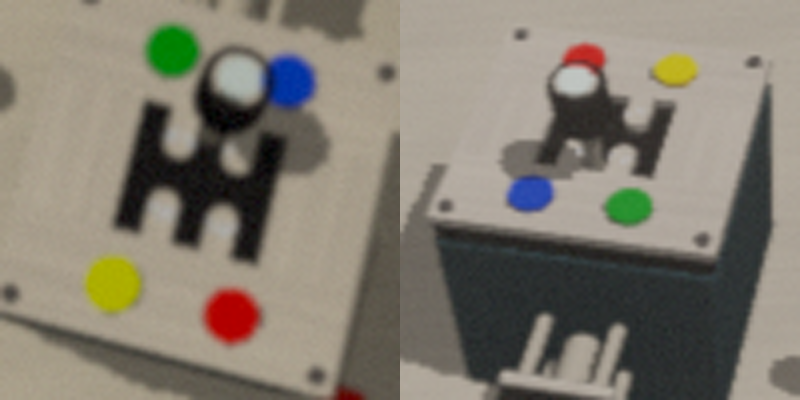

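In the crop, the white dot is at about (285,199.2) in the top view and (213.8,149.7) in the scene view. Blue is partly hidden in the top view, so I'll leave it out of the fit.

```bash
python3 - <<'E'
from h import *
th=np.radians(-15.0); R=np.array([[np.cos(th),-np.sin(th)],[np.sin(th),np.cos(th)]]); c=np.array([.507,-.042])
for n,uv in(("top",(285,199.2)),("scene",(213.8,149.7))):
    for z in(.208,.211): p=ray(n,uv,z); print(n,z,p,1000*(R.T@(p[:2]-c)))
for f in[-.19,-.1,0,.1,.19]:
    L=.200; a=R@[L*np.sin(f),0]+c; print(f,[proj(n,[*a,.01+L*np.cos(f)])[0].round(1) for n in("top","scene")])
print("y axis",R[:,1],"x axis",R[:,0])
E
```

```text
top 0.208 [ 0.54107139 -0.05169147  0.208     ] [35.41877729 -0.54291868]
top 0.211 [ 0.54058583 -0.05131826  0.211     ] [34.85315877 -0.30809419]
scene 0.208 [ 0.54119993 -0.04949024  0.208     ] [34.9732151   1.61657519]
scene 0.211 [ 0.54454221 -0.04913451  0.211     ] [38.10954126  2.82523592]
-0.19 [array([273., 244.]), array([222.9, 126.8])]
-0.1 [array([276. , 232.8]), array([220.5, 131.3])]
0 [array([279.3, 220.4]), array([217.8, 137.2])]
0.1 [array([282.3, 208.3]), array([215.1, 144.1])]
0.19 [array([284.9, 197.9]), array([212.7, 151.2])]
y axis [0.25881905 0.96592583] x axis [ 0.96592583 -0.25881905]
```

```bash
cat > g.py <<'E'
# usage: g.py gx gy(mm) z(m): tool-axis normalized move to a gear-frame point
import sys
from h import *
th=np.radians(-15.0); R=np.array([[np.cos(th),-np.sin(th)],[np.sin(th),np.cos(th)]]); c=np.array([.507,-.042])
s=robot.get_state(); p=s["tool_pos"]; O=s["orientation"]
print("t",s["t"],"gear",(1000*R.T@(p[:2]-c)).round(1),"z",p[2].round(4),"yaw",np.degrees(np.arctan2(O[1,0],O[0,0])).round(2),"F gear",(R.T@s["ft_force"][:2]).round(1),s["ft_force"][2].round(1),"w",s["grip_width"].round(3))
if len(sys.argv)>3:
    g=np.array(sys.argv[1:4],float); w=np.r_[c+R@(g[:2]/1000),g[2]]
    print("xyz",(O.T@(w-p)/.5).round(4),"twist z",((np.degrees(np.arctan2(O[1,0],O[0,0]))+15)/90).round(4))
E
python3 -m pendant '[{"twist":[0,0,0],"xyz":[0,0,-0.08],"jaw":-1},{"twist":[0,0,0.454],"xyz":[0.98,-0.68,-0.08],"jaw":-1},{"twist":[0,0,0.454],"xyz":[0.98,-0.68,-0.08],"jaw":-1},{"twist":[0,0,0.454],"xyz":[0.98,-0.68,-0.08],"jaw":-1},{"twist":[0,0,0.454],"xyz":[0.98,-0.68,-0.08],"jaw":-1}]'; python3 g.py 80 0 0.25
```

```text
t: 0.62
tool_pos: [0.3652, -0.4393, 0.2547]
orientation: [[0.999, -0.051, 0.0], [-0.051, -0.999, 0.0], [0.0, -0.0, -1.0]]
ft_force: [0.3, 0.1, 0.0]
grip_width: 0.0669
finger_force: 0.0Traceback (most recent call last):
  File "g.py", line 6, in <module>
    print("t",s["t"],"gear",(1000*R.T@(p[:2]-c)).round(1),"z",p[2].round(4),"yaw",np.degrees(np.arctan2(O[1,0],O[0,0])).round(2),"F gear",(R.T@s["ft_force"][:2]).round(1),s["ft_force"][2].round(1),"w",s["grip_width"].round(3))
                                                                                                                                                                                                         ^^^^^^^^^^^^^^^^^^^^^
AttributeError: 'float' object has no attribute 'round'
```

```bash
sed -i 's/s\["grip_width"\].round(3)/round(s["grip_width"],3)/' g.py; python3 g.py 80 0 0.25
```

```text
t 0.6167 gear [ -34.2 -420.5] z 0.2547 yaw -2.91 F gear [0.3 0.2] 0.0 w 0.067
xyz [ 0.3994 -0.7745  0.0095] twist z 0.1343
```

```bash
python3 -m pendant '[{"twist":[0,0,0.1343],"xyz":[0.4,-0.77,0.01],"jaw":-1},{"twist":[0,0,0.1343],"xyz":[0.4,-0.77,0.01],"jaw":-1},{"twist":[0,0,0.1343],"xyz":[0.4,-0.77,0.01],"jaw":-1},{"twist":[0,0,0.1343],"xyz":[0.4,-0.77,0.01],"jaw":-1},{"twist":[0,0,0.1343],"xyz":[0.4,-0.77,0.01],"jaw":-1}]' >/dev/null; python3 g.py 80 0 0.25
```

```text
t 1.0333 gear [  19.1 -220.7] z 0.2522 yaw -14.61 F gear [ 0.9 -0. ] 0.3 w 0.034
xyz [ 0.1249 -0.4406  0.0045] twist z 0.0044
```

```bash
python3 -m pendant '[{"twist":[0,0,0],"xyz":[0.12,-0.42,0],"jaw":-1},{"twist":[0,0,0],"xyz":[0.12,-0.42,0],"jaw":-1},{"twist":[0,0,0],"xyz":[0.12,-0.42,0],"jaw":-1},{"twist":[0,0,0],"xyz":[0.12,-0.42,0],"jaw":-1},{"twist":[0,0,0],"xyz":[0.12,-0.42,0],"jaw":-1}]' >/dev/null;python3 -m pendant '[{"twist":[0,0,0],"xyz":[0,0,0],"jaw":-1},{"twist":[0,0,0],"xyz":[0,0,0],"jaw":-1},{"twist":[0,0,0],"xyz":[0,0,0],"jaw":-1},{"twist":[0,0,0],"xyz":[0,0,0],"jaw":-1},{"twist":[0,0,0],"xyz":[0,0,0],"jaw":-1}]' >/dev/null; python3 g.py 80 0 0.186
```

```text
t 1.8667 gear [ 74.8 -23.4] z 0.2523 yaw -14.71 F gear [-0.1  0.3] 0.2 w 0.001
xyz [ 0.0107 -0.0467  0.1326] twist z 0.0033
```

```bash
python3 -m pendant '[{"twist":[0,0,0.003],"xyz":[0.01,-0.047,0],"jaw":-1},{"twist":[0,0,0.003],"xyz":[0.01,-0.047,0],"jaw":-1},{"twist":[0,0,0.003],"xyz":[0.01,-0.047,0.06],"jaw":-1},{"twist":[0,0,0.003],"xyz":[0.01,-0.047,0.132],"jaw":-1},{"twist":[0,0,0.003],"xyz":[0.01,-0.047,0.132],"jaw":-1}]' >/dev/null; python3 g.py 60 0 0.186; python3 - <<'E'
from h import *
T=robot.get_image("top");S=robot.get_image("scene")
cv2.imwrite("pics/c2.png",np.hstack([cv2.resize(T[160:260,225:325],(400,400),interpolation=2)[:,:,::-1],cv2.resize(S[110:210,170:270],(400,400),interpolation=2)[:,:,::-1]]))
E
```

```text
t 2.2833 gear [75.3 -0. ] z 0.1787 yaw -14.94 F gear [-1.6  0.1] -1.7 w 0.0
xyz [-0.0308 -0.0001 -0.0142] twist z 0.0007
```

View pics/c2.png

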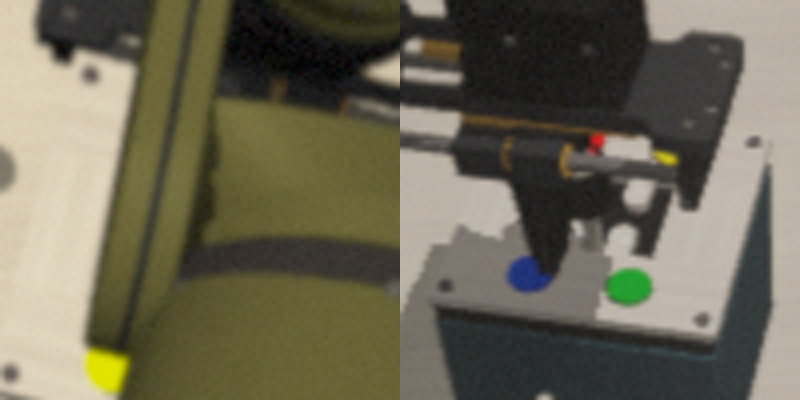

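```bash
python3 -m pendant '[{"twist":[0,0,0],"xyz":[-0.008,0,0],"jaw":-1},{"twist":[0,0,0],"xyz":[-0.016,0,0],"jaw":-1},{"twist":[0,0,0],"xyz":[-0.024,0,0],"jaw":-1},{"twist":[0,0,0],"xyz":[-0.032,0,0],"jaw":-1},{"twist":[0,0,0],"xyz":[-0.032,0,0],"jaw":-1}]' >/dev/null; python3 g.py 25 0 0.186
```

```text
t 2.8 gear [63.5  1.5] z 0.1875 yaw -14.85 F gear [ 0.2 -0.5] 0.1 w 0.001
xyz [-0.077   0.0029  0.0029] twist z 0.0017
```

```bash
python3 -m pendant '[{"twist":[0,0,0],"xyz":[-0.012,0.001,0.002],"jaw":-1},{"twist":[0,0,0],"xyz":[-0.024,0.003,0.002],"jaw":-1},{"twist":[0,0,0],"xyz":[-0.036,0.003,0.002],"jaw":-1},{"twist":[0,0,0],"xyz":[-0.048,0.003,0.002],"jaw":-1},{"twist":[0,0,0],"xyz":[-0.06,0.003,0.002],"jaw":-1}]' >/dev/null; python3 g.py 25 0 0.186
python3 -m pendant '[{"twist":[0,0,0],"xyz":[-0.008,0,0],"jaw":-1},{"twist":[0,0,0],"xyz":[-0.012,0,0],"jaw":-1},{"twist":[0,0,0],"xyz":[-0.012,0,0],"jaw":-1},{"twist":[0,0,0],"xyz":[-0.012,0,0],"jaw":-1},{"twist":[0,0,0],"xyz":[-0.012,0,0],"jaw":-1}]' >/dev/null; python3 g.py 25 0 0.186;  python3 - <<'E'
from h import *
S=robot.get_image("scene")
cv2.imwrite("pics/c3.png",cv2.resize(S[120:200,170:250],(560,560),interpolation=2)[:,:,::-1])
E
```

```text
t 3.2167 gear [33.7 -0.1] z 0.186 yaw -14.86 F gear [ 2.8 -0. ] 2.7 w 0.001
xyz [-0.0173 -0.0002 -0.    ] twist z 0.0016
t 3.6333 gear [27.5 -0.2] z 0.1849 yaw -14.86 F gear [ 2.  -0.1] 1.8 w 0.0
xyz [-0.0051 -0.0004 -0.0021] twist z 0.0015
```

View pics/c3.png

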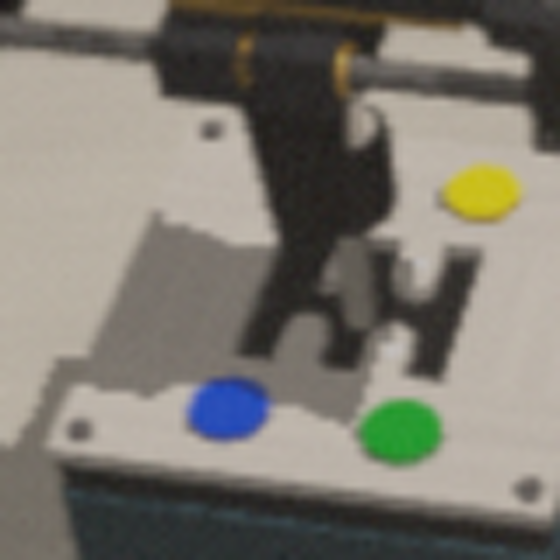

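```bash
python3 -m pendant '[{"twist":[0,0,0],"xyz":[-0.005,0,0],"jaw":-1},{"twist":[0,0,0],"xyz":[-0.005,0,0],"jaw":-1},{"twist":[0,0,0],"xyz":[-0.005,0,0],"jaw":-1},{"twist":[0,0,0],"xyz":[-0.005,0,0],"jaw":-1},{"twist":[0,0,0],"xyz":[0.02,0,0],"jaw":-1}]' ; 
python3 -m pendant '[{"twist":[0,0,0],"xyz":[0,0,-0.08],"jaw":-1},{"twist":[0,0,0],"xyz":[0,0,-0.08],"jaw":-1},{"twist":[0,0,0],"xyz":[-0.06,-0.12,-0.08],"jaw":-1},{"twist":[0,0,0],"xyz":[-0.06,-0.12,-0.08],"jaw":-1},{"twist":[0,0,0],"xyz":[-0.06,-0.12,-0.08],"jaw":-1}]' >/dev/null; python3 g.py 0 50 0.186;  python3 - <<'E'
from h import *
S=robot.get_image("scene")
cv2.imwrite("pics/c4.png",cv2.resize(S[120:200,170:250],(560,560),interpolation=2)[:,:,::-1])
E
```

```text
t: 4.1
tool_pos: [0.5417, -0.0514, 0.1846]
orientation: [[0.967, -0.256, -0.003], [-0.256, -0.967, 0.001], [-0.003, 0.0, -1.0]]
ft_force: [0.6, 0.4, 0.4]
grip_width: 0.0003
finger_force: 0.0
t 4.5167 gear [ 5.4 62.5] z 0.225 yaw -14.67 F gear [0.3 0.6] 0.5 w 0.0
xyz [-0.0108  0.025   0.0779] twist z 0.0037
```

View pics/c4.png

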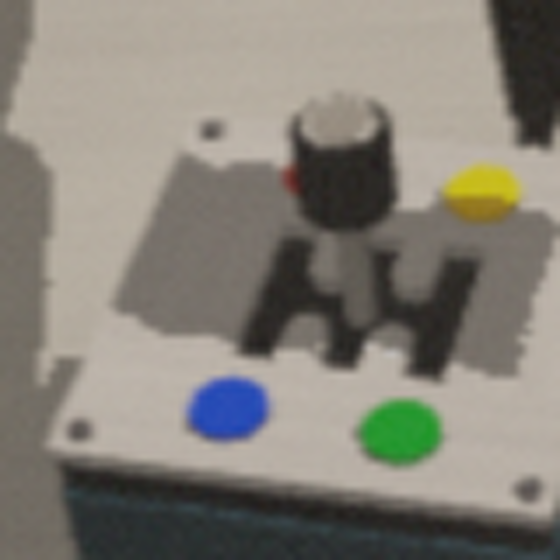

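The white dot is at (218.3,137.1) against (217.8,137.2) predicted for an upright lever, so the lever is in line with the cross slot. Next is the push towards -y.

```bash
python3 -m pendant '[{"twist":[0,0,0.003],"xyz":[-0.011,0.02,0.03],"jaw":-1},{"twist":[0,0,0.003],"xyz":[-0.011,0.02,0.06],"jaw":-1},{"twist":[0,0,0.003],"xyz":[-0.011,0.02,0.078],"jaw":-1},{"twist":[0,0,0.003],"xyz":[-0.011,0.02,0.078],"jaw":-1},{"twist":[0,0,0.003],"xyz":[-0.011,0.02,0.078],"jaw":-1}]' >/dev/null; python3 g.py 0 -10 0.184
```

```text
t 4.9833 gear [ 1.9 49.3] z 0.1856 yaw -15.16 F gear [-0.1  0.6] 0.4 w 0.0
xyz [-0.0034  0.1186  0.0033] twist z -0.0018
```

```bash
python3 -m pendant '[{"twist":[0,0,0],"xyz":[-0.003,0.014,0.002],"jaw":-1},{"twist":[0,0,0],"xyz":[-0.003,0.028,0.002],"jaw":-1},{"twist":[0,0,0],"xyz":[-0.003,0.04,0.002],"jaw":-1},{"twist":[0,0,0],"xyz":[-0.003,0.052,0.002],"jaw":-1},{"twist":[0,0,0],"xyz":[-0.003,0.064,0.002],"jaw":-1}]' >/dev/null; python3 g.py 0 -10 0.184
python3 -m pendant '[{"twist":[0,0,0],"xyz":[0,0.01,0.002],"jaw":-1},{"twist":[0,0,0],"xyz":[0,0.02,0.002],"jaw":-1},{"twist":[0,0,0],"xyz":[0,0.03,0.002],"jaw":-1},{"twist":[0,0,0],"xyz":[0,0.038,0.002],"jaw":-1},{"twist":[0,0,0],"xyz":[0,0.038,0.002],"jaw":-1}]' >/dev/null; python3 g.py 0 -10 0.184
```

```text
t 5.4 gear [ 1.1 17.6] z 0.1863 yaw -15.16 F gear [0.1 2.6] 2.9 w 0.0
xyz [-0.0021  0.0553  0.0045] twist z -0.0017
t 5.8167 gear [ 0.7 -1.8] z 0.1845 yaw -15.17 F gear [0.5 1.9] 2.3 w 0.0
xyz [-0.0014  0.0164  0.001 ] twist z -0.0019
```

```bash
python3 -m pendant '[{"twist":[0,0,0],"xyz":[0,0.004,0.002],"jaw":-1},{"twist":[0,0,0],"xyz":[0,0.008,0.002],"jaw":-1},{"twist":[0,0,0],"xyz":[0,0.011,0.002],"jaw":-1},{"twist":[0,0,0],"xyz":[0,0.012,0.002],"jaw":-1},{"twist":[0,0,0],"xyz":[0,0.012,0.002],"jaw":-1}]' >/dev/null; python3 g.py 0 -10 0.184
python3 - <<'E'
from h import *
S=robot.get_image("scene")
cv2.imwrite("pics/c5.png",cv2.resize(S[120:200,170:250],(560,560),interpolation=2)[:,:,::-1])
E
```

```text
t 6.2333 gear [ 0.4 -7.2] z 0.183 yaw -15.13 F gear [0.7 2.4] 1.0 w 0.0
xyz [-0.0008  0.0055 -0.0019] twist z -0.0015
```

View pics/c5.png

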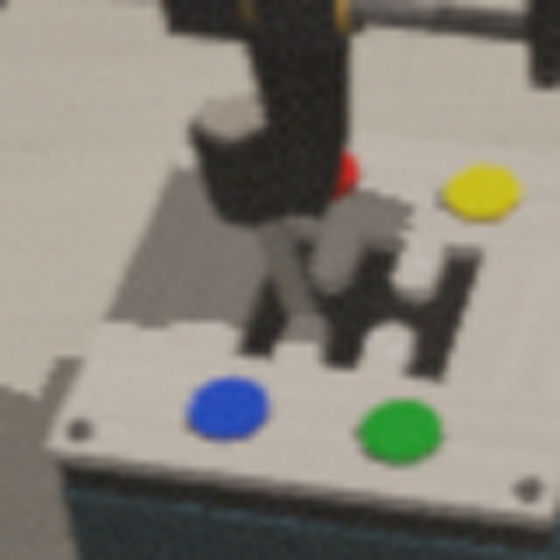

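The lever is nearly at the column. I'll keep pushing gently until the stop shows in the force.

```bash
python3 -m pendant '[{"twist":[0,0,0],"xyz":[0,0.002,0],"jaw":-1},{"twist":[0,0,0],"xyz":[0,0.004,0],"jaw":-1},{"twist":[0,0,0],"xyz":[0,0.005,0],"jaw":-1},{"twist":[0,0,0],"xyz":[0,0.005,0],"jaw":-1},{"twist":[0,0,0],"xyz":[0,0.005,0],"jaw":-1}]' >/dev/null; python3 g.py 0 -10 0.184
```

```text
t 6.7 gear [ 0.3 -9.7] z 0.1829 yaw -15.14 F gear [1.4 2.6] -0.6 w 0.001
xyz [-0.0006  0.0006 -0.0022] twist z -0.0015
```

```bash
python3 -m pendant '[{"twist":[0,0,0],"xyz":[0,0.002,0],"jaw":-1},{"twist":[0,0,0],"xyz":[0,0.003,0],"jaw":-1},{"twist":[0,0,0],"xyz":[0,0.003,0],"jaw":-1},{"twist":[0,0,0],"xyz":[0,0.003,0],"jaw":-1},{"twist":[0,0,0],"xyz":[0,0.003,0],"jaw":-1}]' >/dev/null; python3 g.py 0 -10 0.184
```

```text
t 7.1167 gear [  0.3 -11.2] z 0.1831 yaw -15.13 F gear [-0.5  2.6] -0.8 w 0.0
xyz [-0.0007 -0.0025 -0.0018] twist z -0.0014
```

```bash
python3 -m pendant '[{"twist":[0,0,0],"xyz":[0,0.002,0],"jaw":-1},{"twist":[0,0,0],"xyz":[0,0.003,0],"jaw":-1},{"twist":[0,0,0],"xyz":[0,0.003,0],"jaw":-1},{"twist":[0,0,0],"xyz":[0,0.003,0],"jaw":-1},{"twist":[0,0,0],"xyz":[0,0.003,0],"jaw":-1}]' >/dev/null; python3 g.py 0 -10 0.184
```

```text
t 7.5333 gear [  0.4 -12.7] z 0.1832 yaw -15.13 F gear [0.1 2.3] -2.0 w 0.0
xyz [-0.0009 -0.0054 -0.0015] twist z -0.0015
```

```bash
python3 -m pendant '[{"twist":[0,0,0],"xyz":[0,0.001,0],"jaw":-1},{"twist":[0,0,0],"xyz":[0,0.002,0],"jaw":-1},{"twist":[0,0,0],"xyz":[0,0.003,0],"jaw":-1},{"twist":[0,0,0],"xyz":[0,0.003,0],"jaw":-1},{"twist":[0,0,0],"xyz":[0,0.003,0],"jaw":-1}]' >/dev/null; python3 g.py 0 -10 0.184;python3 - <<'E'
from h import *
S=robot.get_image("scene")
cv2.imwrite("pics/c6.png",cv2.resize(S[120:200,170:250],(560,560),interpolation=2)[:,:,::-1])
th=np.radians(-15.0); R=np.array([[np.cos(th),-np.sin(th)],[np.sin(th),np.cos(th)]]); c=np.array([.507,-.042])
for y in(-30,-34,-37):
    a=np.arcsin(y/185); b=R@[0,.2*np.sin(a)]+c; s=R@[0,.127*np.tan(a)]+c
    print(y,[(((proj("scene",q)[0]-[170,120])*7+3).round(0)) for q in([*b,.01+.2*np.cos(a)],[*s,.137])])
E
```

```text
t 7.95 gear [  0.5 -14.2] z 0.1833 yaw -15.13 F gear [0.7 2.9] -1.7 w 0.0
xyz [-0.0009 -0.0085 -0.0014] twist z -0.0015
-30 [array([230., 118.]), array([293., 299.])]
-34 [array([216., 118.]), array([284., 298.])]
-37 [array([205., 118.]), array([278., 297.])]
```

View pics/c6.png

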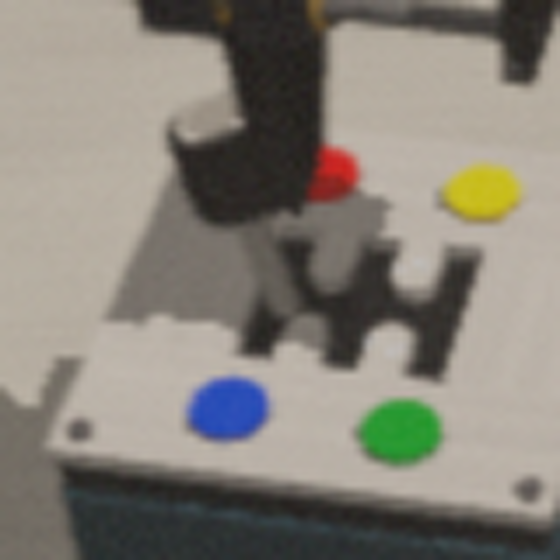

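The dot centre is near (212,118), which puts the knob at y of about -35, so about 2 mm remains.

```bash
python3 -m pendant '[{"twist":[0,0,0],"xyz":[0,0.001,0],"jaw":-1},{"twist":[0,0,0],"xyz":[0,0.002,0],"jaw":-1},{"twist":[0,0,0],"xyz":[0,0.003,0],"jaw":-1},{"twist":[0,0,0],"xyz":[0,0.003,0],"jaw":-1},{"twist":[0,0,0],"xyz":[0,0.003,0],"jaw":-1}]' >/dev/null; python3 g.py 0 -10 0.184;python3 -m pendant '[{"twist":[0,0,0],"xyz":[0,0.001,0],"jaw":-1},{"twist":[0,0,0],"xyz":[0,0.002,0],"jaw":-1},{"twist":[0,0,0],"xyz":[0,0.003,0],"jaw":-1},{"twist":[0,0,0],"xyz":[0,0.003,0],"jaw":-1},{"twist":[0,0,0],"xyz":[0,0.003,0],"jaw":-1}]' >/dev/null; python3 g.py 0 -10 0.184
```

```text
t 8.4167 gear [  0.4 -15.6] z 0.1832 yaw -15.13 F gear [-0.   3.3] -2.0 w 0.001
xyz [-0.0009 -0.0113 -0.0015] twist z -0.0014
t 8.8333 gear [  0.4 -16.3] z 0.1832 yaw -15.12 F gear [0.5 6. ] -2.9 w 0.0
xyz [-0.0009 -0.0127 -0.0016] twist z -0.0014
```

The force rose to 6 N, so the lever is at the end of the cross slot. I'll back off and go round to the -x side.

```bash
python3 -m pendant '[{"twist":[0,0,0],"xyz":[0,-0.024,0],"jaw":-1},{"twist":[0,0,0],"xyz":[0,-0.03,-0.02],"jaw":-1},{"twist":[0,0,0],"xyz":[0,-0.03,-0.08],"jaw":-1},{"twist":[0,0,0],"xyz":[0,-0.03,-0.08],"jaw":-1},{"twist":[0,0,0],"xyz":[-0.08,0,-0.08],"jaw":-1}]' >/dev/null; python3 -m pendant '[{"twist":[0,0,0],"xyz":[-0.03,0.04,0],"jaw":-1},{"twist":[0,0,0],"xyz":[-0.03,0.04,0],"jaw":-1},{"twist":[0,0,0],"xyz":[-0.03,0.04,0],"jaw":-1},{"twist":[0,0,0],"xyz":[-0.03,0.04,0],"jaw":-1},{"twist":[0,0,0],"xyz":[-0.03,0.04,0],"jaw":-1}]' >/dev/null; python3 g.py -48 -37 0.184;python3 - <<'E'
from h import *
S=robot.get_image("scene")
cv2.imwrite("pics/c7.png",cv2.resize(S[120:200,170:250],(560,560),interpolation=2)[:,:,::-1])
E
```

```text
t 9.6667 gear [-52.8 -36.5] z 0.224 yaw -15.11 F gear [0.2 0.5] -0.8 w 0.0
xyz [0.0096 0.001  0.0801] twist z -0.0012
```

View pics/c7.png

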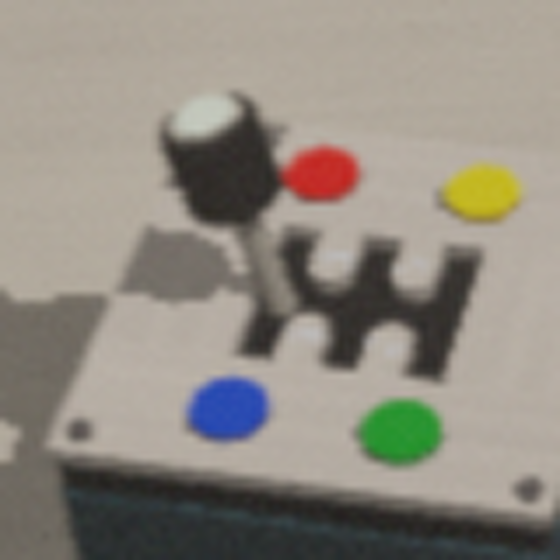

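The dot is at (203,117), as predicted for y = -37. I'll descend and push +x.

```bash
python3 -m pendant '[{"twist":[0,0,0],"xyz":[0,0,0.04],"jaw":-1},{"twist":[0,0,0],"xyz":[0,0,0.08],"jaw":-1},{"twist":[0,0,0],"xyz":[0.01,0,0.084],"jaw":-1},{"twist":[0,0,0],"xyz":[0.02,0,0.084],"jaw":-1},{"twist":[0,0,0],"xyz":[0.03,0,0.084],"jaw":-1}]' >/dev/null; python3 g.py 9 -37 0.181
python3 -m pendant '[{"twist":[0,0,0],"xyz":[0.01,0,0],"jaw":-1},{"twist":[0,0,0],"xyz":[0.02,0,0],"jaw":-1},{"twist":[0,0,0],"xyz":[0.03,0,0],"jaw":-1},{"twist":[0,0,0],"xyz":[0.04,0,0],"jaw":-1},{"twist":[0,0,0],"xyz":[0.05,0,0],"jaw":-1}]' >/dev/null; python3 g.py 9 -37 0.181
```

```text
t 10.1333 gear [-37.4 -36.5] z 0.182 yaw -15.11 F gear [ 0.1 -0.6] 0.6 w 0.0
xyz [0.0929 0.0007 0.0021] twist z -0.0012
t 10.55 gear [-13.1 -36.8] z 0.182 yaw -15.13 F gear [-3.4  0.1] 3.2 w 0.0
xyz [0.0442 0.0004 0.0019] twist z -0.0014
```

```bash
python3 -m pendant '[{"twist":[0,0,0],"xyz":[0.008,0,0],"jaw":-1},{"twist":[0,0,0],"xyz":[0.016,0,0],"jaw":-1},{"twist":[0,0,0],"xyz":[0.022,0,0],"jaw":-1},{"twist":[0,0,0],"xyz":[0.028,0,0],"jaw":-1},{"twist":[0,0,0],"xyz":[0.032,0,0],"jaw":-1}]' >/dev/null; python3 g.py 9 -37 0.181
python3 -m pendant '[{"twist":[0,0,0],"xyz":[0.002,0,0],"jaw":-1},{"twist":[0,0,0],"xyz":[0.004,0,0],"jaw":-1},{"twist":[0,0,0],"xyz":[0.006,0,0],"jaw":-1},{"twist":[0,0,0],"xyz":[0.008,0,0],"jaw":-1},{"twist":[0,0,0],"xyz":[0.008,0,0],"jaw":-1}]' >/dev/null; python3 g.py 9 -37 0.181
```

```text
t 10.9667 gear [  2.6 -36.7] z 0.1812 yaw -15.13 F gear [-2.6  0. ] 2.7 w 0.0
xyz [0.0128 0.0006 0.0004] twist z -0.0014
t 11.3833 gear [  6.  -36.7] z 0.181 yaw -15.13 F gear [-4.3  1. ] 2.3 w 0.0
xyz [ 0.006   0.0005 -0.    ] twist z -0.0014
```

```bash
for i in 1; do python3 -m pendant '[{"twist":[0,0,0],"xyz":[0.002,0,0],"jaw":-1},{"twist":[0,0,0],"xyz":[0.004,0,0],"jaw":-1},{"twist":[0,0,0],"xyz":[0.004,0,0],"jaw":-1},{"twist":[0,0,0],"xyz":[0.004,0,0],"jaw":-1},{"twist":[0,0,0],"xyz":[0.004,0,0],"jaw":-1}]' >/dev/null; python3 g.py 9 -37 0.181; done
```

```text
t 11.8 gear [  6.8 -36.7] z 0.1809 yaw -15.12 F gear [-8.5  0.7] 4.5 w 0.0
xyz [ 0.0044  0.0006 -0.0003] twist z -0.0013
```

```bash
python3 -m pendant '[{"twist":[0,0,0],"xyz":[0.002,0,0],"jaw":-1},{"twist":[0,0,0],"xyz":[0.003,0,0],"jaw":-1},{"twist":[0,0,0],"xyz":[0.003,0,0],"jaw":-1},{"twist":[0,0,0],"xyz":[0.003,0,0],"jaw":-1},{"twist":[0,0,0],"xyz":[0.003,0,0],"jaw":-1}]' >/dev/null; python3 g.py
python3 -m pendant '[{"twist":[0,0,0],"xyz":[-0.02,0,0],"jaw":-1},{"twist":[0,0,0],"xyz":[-0.06,0,0],"jaw":-1},{"twist":[0,0,0],"xyz":[-0.08,0,-0.06],"jaw":-1},{"twist":[0,0,0],"xyz":[-0.12,0,-0.12],"jaw":-1},{"twist":[0,0,0],"xyz":[-0.2,0,-0.16],"jaw":-1}]' >/dev/null
python3 -m pendant '[{"twist":[0,0,0],"xyz":[-0.1,0,-0.06],"jaw":-1},{"twist":[0,0,0],"xyz":[-0.1,0,-0.06],"jaw":-1},{"twist":[0,0,0],"xyz":[-0.1,0,-0.06],"jaw":-1},{"twist":[0,0,0],"xyz":[-0.1,0,-0.06],"jaw":-1},{"twist":[0,0,0],"xyz":[-0.1,0,-0.06],"jaw":-1}]' >/dev/null; python3 g.py
python3 - <<'E'
from h import *
S=robot.get_image("scene");T=robot.get_image("top")
cv2.imwrite("pics/c8.png",np.hstack([cv2.resize(S[130:210,170:250],(400,400),interpolation=2)[:,:,::-1],cv2.resize(T[170:270,230:330],(400,400),interpolation=2)[:,:,::-1]]))
E
```

```text
t 12.2167 gear [  7.2 -36.7] z 0.1808 yaw -15.11 F gear [-11.1   0.4] 5.9 w 0.001
t 13.05 gear [-136.8  -36.7] z 0.289 yaw -15.14 F gear [ 0.8 -0.5] -0.5 w 0.0
```

View pics/c8.png

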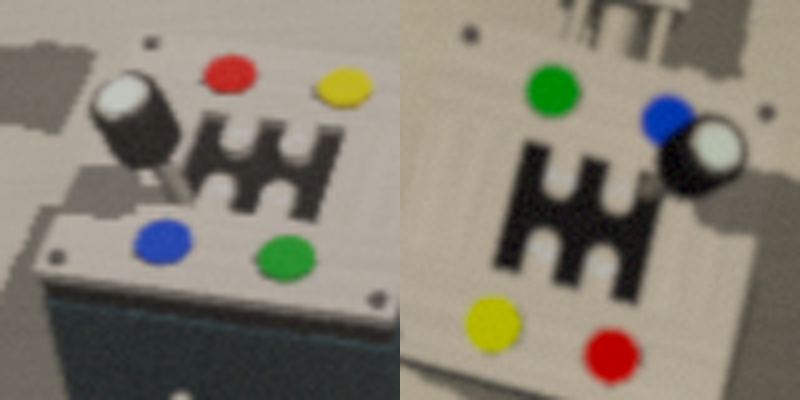

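The stick is at the end of the blue slot. The dot is at (194.6,148.8) in the scene view and (308.9,206.4) in the top view. I'll check these against home, then hand in.

```bash
python3 - <<'E'
from h import *
th=np.radians(-15.0); R=np.array([[np.cos(th),-np.sin(th)],[np.sin(th),np.cos(th)]]); c=np.array([.507,-.042])
for x in (31,34):
    p=np.array([x,-37])/185*.2/1000; p=np.array([x,-37])*200/185/1000; z=.01+np.sqrt(.04-p@p)
    print(x,z,[proj(n,[*(c+R@p),z])[0].round(1) for n in("scene","top")])
E
```

```text
31 0.20307212230661253 [array([193.9, 148.5]), array([308.3, 207.4])]
34 0.20248101421367412 [array([193.5, 149.9]), array([308.7, 205.5])]
```

```bash
python3 -c "
from bench import robot
print(robot.hand_in())"
```

```text
the job is handed in; nothing more can be done
None
```

I pushed the lever into the blue slot until it met the end stop at about 11 N, then backed the arm clear and handed the job in at about 13 s. The last pictures put the knob within about 2 mm of fully home, which is inside the tolerance, but the hand-in returned no verdict.

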